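Unstack the sauce tubs onto their cookie bowls

TASK

Take the two stacks of lidded sauce tubs apart and set each of the five tubs upright in the middle of the flat lid of the cookie bowl whose rim has the same colour as the tub's lid, ready for the domes. Keep the tubs upright all the way, and leave the bowls where they stand.

Things in the scene. Friction and masses are not known exactly. Their poses are not given: they have to be found in the camera images.
- red_tub_mid (a point): Centre (half-way up) of the large lidded raspberry sauce tub with the red lid: an upright closed cylinder, 66 mm across and 40 mm high, rigid, straight-sided, z up, under 150 g. It stands on the table as the bottom of one of the two stacks. Grip it across its sides from above; fingertips need to stay above what it stands on.
- blue_tub_mid (a point): Centre (half-way up) of the large lidded blueberry sauce tub with the blue lid: an upright closed cylinder, 66 mm across and 40 mm high, rigid, straight-sided, z up, under 150 g. It stands on the table as the bottom of one of the two stacks. Grip it across its sides from above; fingertips need to stay above what it stands on.
- yellow_tub_mid (a point): Centre (half-way up) of the medium lidded caramel sauce tub with the yellow lid: an upright closed cylinder, 50 mm across and 36 mm high, rigid, straight-sided, z up, under 150 g. It starts on top of one of the two large tubs. Grip it across its sides from above; fingertips need to stay above what it stands on.
- green_tub_mid (a point): Centre (half-way up) of the medium lidded pistachio sauce tub with the green lid: an upright closed cylinder, 50 mm across and 36 mm high, rigid, straight-sided, z up, under 150 g. It starts on top of one of the two large tubs. Grip it across its sides from above; fingertips need to stay above what it stands on.
- brown_tub_mid (a point): Centre (half-way up) of the small lidded chocolate sauce tub with the dark-brown lid: an upright closed cylinder, 34 mm across and 32 mm high, rigid, straight-sided, z up, under 150 g. It starts on top of the yellow-lidded medium tub, so that stack is three high (108 mm). Grip it across its sides from above; fingertips need to stay above what it stands on.
- red_lid (a point): Centre of the upper face of the flat lid of the cookie bowl with the red lid rim: lid 104 mm across with a red rim band 14 mm wide round a white middle 76 mm across; clear bowl full of cookies, 60 mm high in all, standing loose on the table (about 320 g), z up. A shaker (aluminium, white top, 95 mm high) stands in line with the stacks: carry things over it.
- blue_lid (a point): Centre of the upper face of the flat lid of the cookie bowl with the blue lid rim: lid 104 mm across with a blue rim band 14 mm wide round a white middle 76 mm across; clear bowl full of cookies, 60 mm high in all, standing loose on the table (about 320 g), z up. The two domed desserts with white rims beyond the bowls (122 mm high) are no part of the job.
- yellow_lid (a point): Centre of the upper face of the flat lid of the cookie bowl with the yellow lid rim: lid 104 mm across with a yellow rim band 14 mm wide round a white middle 76 mm across; clear bowl full of cookies, 60 mm high in all, standing loose on the table (about 320 g), z up.
- green_lid (a point): Centre of the upper face of the flat lid of the cookie bowl with the green lid rim: lid 104 mm across with a green rim band 14 mm wide round a white middle 76 mm across; clear bowl full of cookies, 60 mm high in all, standing loose on the table (about 320 g), z up.
- brown_lid (a point): Centre of the upper face of the flat lid of the cookie bowl with the dark-brown lid rim: lid 104 mm across with a dark-brown rim band 14 mm wide round a white middle 76 mm across; clear bowl full of cookies, 60 mm high in all, standing loose on the table (about 320 g), z up.
There are look-alikes about, which are no part of the job. What is meant by the part that bears green_tub_mid is not pink, and is the smaller of those in its own colour.

How it is judged:
By the outcome, as a careful person would: the job done as asked, in the order asked, and still so for the second after the job is handed in, with the robot touching nothing.
It also fails if it takes over 136 s, if anything falls off the work surface, if the arm or the gripper's body presses on something with over 40 N, if the wrist force passes 120 N, or if a joint passes its speed limit or range.

ROBOT

A 6-joint arm with a two-finger parallel gripper is mounted at the origin on the work surface. World frame = base frame: x ahead of the robot, y to its left, z up, the work surface at z = 0. Lengths are in m, angles in degrees, forces in N, time in s.
With the tool pointing down it reaches from about 0.4 to 0.825 m from the base axis. Payload 7 kg.
Tool frame: the origin (TCP) lies midway between the tips of the shut fingers; the grasp point (between the pads) lies 19 mm behind it; z points along the fingers, y is the line along which they close (so a half turn about z gives the same grasp; the last joint's range is limited). The gripper opens to 88 mm and grips with 3 to 60 N. Pads are 19 mm wide; open, the fingers measure 130 mm over their backs; the gripper's body (78 mm by 193 mm) begins 47 mm behind the grasp point.
Start: joints at [-53.451, 20.546, 0.682, 0, -70.136, -16.507], TCP at [0.231, -0.634, 0.227] pointing down, gripper open.
Joint ranges: [-176.03, 176.03], [-82.01, 121.73], [-58.28, 71.71], [-173.87, 95.51], [-174.79, -0.11], [-173.66, 173.66]. Speed limits (degrees/s): [136.94, 136.94, 172.46, 180, 180, 180].

INTERFACE

Orientations are given as [roll, pitch, yaw] about the fixed x, y, z axes, in that order (R = Rz(yaw) Ry(pitch) Rx(roll)).
In Python, from plant import ctrl, viewer, close_job gives the robot as it stands. The module is installed in compiled form; this text tells all that it offers.
- The arm moves only by the tool step_arm, never from a script. Its argument "moves" is a list that holds one entry, the list of rows, each a list of 5 numbers: the shift along the world's x, y, z in cm, then the turn about the world's z in rad, then the finger opening in cm, from 0 to 8.76. In form: [[[tx, ty, tz, twist, grip], ...]]. A call has 1 to 10 rows; each row shifts and turns the commanded pose from where the row before left it; what a row does not reach is not made up. A row lasts 1/10 s, in which the tool goes at most 50 mm and 8.59 degrees, less where a joint would pass 70% of its speed; a pose out of reach is approached as far as the arm can. A call with a gripper value outside its range is refused whole. The fingers move at their own pace and stop on an object; the grip force is fixed at half the most. Time passes only in rows, so rows that do not move let the fingers close. It gives the time, the measured TCP pose, the force, the opening and the grip force at its end, in the units of the state.
- ctrl.get_obs(): the state, without advancing time (a new reading comes with each control period).
- viewer.snapshot(name): name is "side" or "top" or "wrist"; returns (picture, depth): 384x512x3 uint8, blue, green, red; 384x512 float32, m along the optical axis (not along the pixel's ray), 0 where there is no reading.
- viewer.camera_info(name): a dict with "camera_matrix" (3x3 intrinsics, pixels), "eye" and "orientation" of the camera in the world. Camera axes: x right, y down, z forward; pixel columns grow to the right and rows downward; lengths in m; the calibration is good to about 2 mm. A picture is of the moment at which its call begins: read the wrist's pose just before it. camera_info takes no time and is no camera call; for the wrist camera it gives the pose at the moment of the call.
- close_job(): hands the job in; it is judged then, once.
The state is a dict: "clock": time; "joint_pos": joint angles; "qvel": joint speeds; "tau": joint torques, N m; "tool_pos": TCP position; "orientation": TCP orientation; "force": force on the tool from outside, world axes, zero at the start; "moment": the same for the moment, N m; "opening": finger opening in m; "gripper_force": force on a finger pad.
Only numpy, scipy, OpenCV 4.12 (cv2) and the standard library are available. Lean on these libraries where they do the work, as an engineer would, in place of code of your own. Each camera call takes 0.05 s, during which the arm holds its last target. There are 200 camera calls.

## Working session

There is one attempt and no reset: what is moved stays moved. The work goes in short steps, Python scripts to look and compute and a tool call to move; the robot and the scene stay as the last step left them, time stands still between calls to the robot, and variables do not carry over. Pictures are saved under pics/ and viewed, at most 14 in all, crops included, and the job is handed in when it is done.

Besides the shell and the picture viewer there is one more tool, called after "Emit:" as name(argument=value, ...), one argument or row to a line, values as JSON. step_arm: Moves the arm, as the interface text tells. Its arguments: {"type":"object","properties":{"moves":{"type":"array","items":{"type":"array","items":{"type":"array","items":{"type":"number"}}}}},"required":["moves"]}

```bash
mkdir -p pics; cat > h.py <<'E'
import numpy as np, cv2
from plant import ctrl, viewer
from scipy.spatial.transform import Rotation as R
def snap(name):
    info=viewer.camera_info(name); p,d=viewer.snapshot(name)
    K=np.array(info["camera_matrix"]);o=np.array(info["orientation"],float)
    M=o if o.shape==(3,3) else R.from_euler('xyz',o,degrees=True).as_matrix()
    v,u=np.mgrid[:d.shape[0],:d.shape[1]]
    c=np.stack([(u-K[0,2])/K[0,0]*d,(v-K[1,2])/K[1,1]*d,d],-1)
    W=c@M.T+np.array(info["eye"]); W[d==0]=np.nan
    return p,d,W
E
python3 - <<'E'
from h import *
print(ctrl.get_obs())
for n in("side","top"):
    i=viewer.camera_info(n);print(i)
    p,d,W=snap(n);cv2.imwrite(f"pics/{n}0.png",p);np.save(f"{n}W.npy",W)
    print(np.nanpercentile(W[...,2],[1,20,50,99]))
E
```

```text
{'clock': 0.0, 'joint_pos': array([-5.34512717e+01,  2.05906075e+01,  6.31753138e-01, -1.85815700e-02,
       -7.01370535e+01, -1.65049849e+01]), 'qvel': array([ 0.00808696, -0.02545623, -0.01188314,  0.0214015 ,  0.01051587,
        0.00069209]), 'tau': array([ 8.84177389e-04, -5.82721925e+01,  2.93060660e+01,  6.99704200e+00,
        7.00753473e-03, -1.58020171e-04]), 'tool_pos': array([ 0.23111006, -0.63365771,  0.22562154]), 'orientation': array([ 1.79903081e+02, -1.05017089e-02, -1.59962576e+02]), 'force': array([ 0.29255008,  0.03775601, -0.22954142]), 'moment': array([-0.01882812,  0.0285267 , -0.01127058]), 'gripper_force': 0.0, 'opening': 0.08757249026835374}
{'camera_matrix': array([[356.1732201 ,   0.        , 261.14077992],
       [  0.        , 356.1732201 , 192.61428091],
       [  0.        ,   0.        ,   1.        ]]), 'eye': array([0.18270554, 0.54526315, 0.7040386 ]), 'orientation': array([-132.31705918,    0.85453254, -148.73364164])}
[-0.33058504 -0.00093847  0.00250703  0.55896073]
{'camera_matrix': array([[408.58023332,   0.        , 251.60469376],
       [  0.        , 408.58023332, 188.93276975],
       [  0.        ,   0.        ,   1.        ]]), 'eye': array([0.42014864, 0.00535836, 1.11929665]), 'orientation': array([-174.31301604,   -0.4698943 ,  -91.58062457])}
[-4.89871563e-01 -2.00212198e-03  5.52488494e-04  6.69538779e-01]
```

View pics/top0.png

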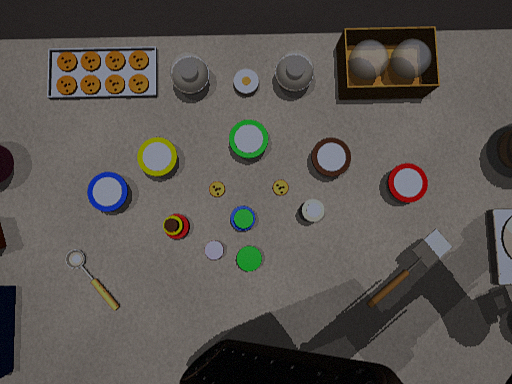

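View pics/side0.png

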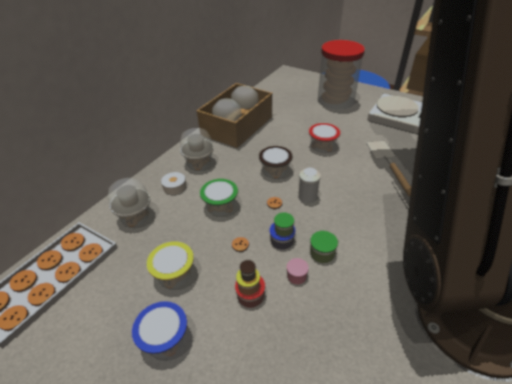

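The top view shows these bowl lids: blue (108,192), yellow (157,157), green (248,139), brown (331,157), red (407,183). The stacks are red/yellow/brown at (175,226) and blue/green at (243,218), and the shaker is at (313,211).
Green tub candidates are the stacked green (243,218), the larger lone green (249,259) and the pink one (214,250). I choose the smaller green on the blue tub, (243,218). Next I measure everything and check a close crop.

```bash
cat > m.py <<'E'
from h import *
def meas(W,u,v,r,zlo,zhi,win):
    S=W[v-win:v+win,u-win:u+win].reshape(-1,3)
    S=S[np.isfinite(S[:,0])&(S[:,2]>zlo)&(S[:,2]<zhi)]
    if len(S)<8: return None
    (c,rad)=cv2.minEnclosingCircle(S[:,:2].astype(np.float32))
    return np.round([*c,rad,S[:,0].mean(),S[:,1].mean(),np.median(S[:,2]),len(S)],4)
E
python3 - <<'E'
from m import *
W=np.load("topW.npy")
for n,u,v,lo,hi,w in [("blueL",108,192,.052,.07,26),("yelL",157,157,.052,.07,26),("grnL",248,139,.052,.07,26),("brnL",331,157,.052,.07,26),("redL",407,183,.052,.07,26),
 ("red",175,226,.03,.048,20),("yel",175,226,.066,.084,20),("brn",175,226,.1,.12,20),("blue",243,218,.03,.048,18),("green",243,218,.066,.084,18),("biggreen",249,259,.02,.09,20),("pink",214,250,.015,.09,15),("shaker",313,211,.08,.11,18)]:
    print(n,meas(W,u,v,0,lo,hi,w))
p=cv2.imread("pics/top0.png");cv2.imwrite("pics/crop.png",cv2.resize(p[190:285,150:340],None,fx=4,fy=4,interpolation=2))
E
```

```text
blueL [5.312e-01 3.695e-01 5.260e-02 5.303e-01 3.689e-01 6.080e-02 1.263e+03]
yelL [6.191e-01 2.404e-01 5.230e-02 6.189e-01 2.400e-01 6.070e-02 1.226e+03]
grnL [ 6.609e-01 -3.000e-04  5.230e-02  6.604e-01 -6.000e-04  6.040e-02
  1.196e+03]
brnL [ 6.068e-01 -2.169e-01  5.230e-02  6.061e-01 -2.167e-01  6.010e-02
  1.203e+03]
redL [ 5.331e-01 -4.144e-01  5.240e-02  5.329e-01 -4.139e-01  5.990e-02
  1.227e+03]
red [4.362e-01 1.955e-01 3.310e-02 4.323e-01 1.834e-01 4.040e-02 1.860e+02]
yel [4.388e-01 1.977e-01 2.500e-02 4.378e-01 1.938e-01 7.640e-02 1.440e+02]
brn [4.386e-01 1.961e-01 1.670e-02 4.387e-01 1.960e-01 1.084e-01 1.500e+02]
blue [4.529e-01 2.030e-02 3.270e-02 4.548e-01 2.310e-02 4.030e-02 1.870e+02]
green [4.506e-01 1.770e-02 2.470e-02 4.502e-01 1.770e-02 7.610e-02 2.950e+02]
biggreen [3.476e-01 6.500e-03 3.290e-02 3.474e-01 6.300e-03 4.770e-02 5.060e+02]
pink [3.711e-01 9.730e-02 2.490e-02 3.712e-01 9.730e-02 3.630e-02 2.850e+02]
shaker [ 4.667e-01 -1.596e-01  2.870e-02  4.660e-01 -1.581e-01  9.130e-02
  3.950e+02]
```

View pics/crop.png

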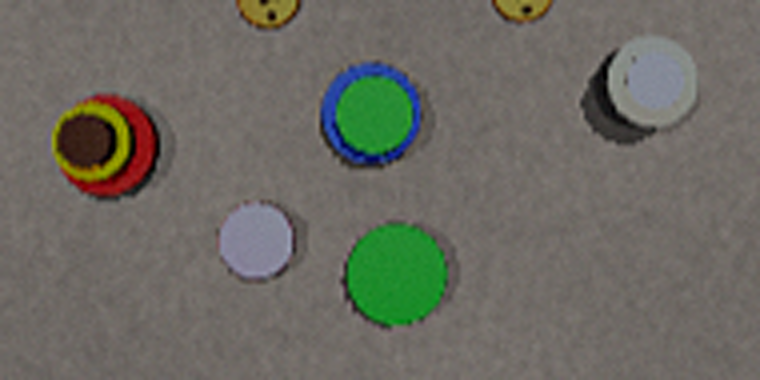

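The crop confirms it: the green tub on the blue one measures r≈25 mm with its top at 76 mm. The lone green is r≈33 mm (too large). All lid radii and heights match the text. I move toward the brown tub, fingers closing along y.

Emit:
step_arm(
  moves=[
    [[2.7,3.3,0,-0.035,8.7],[2.7,3.3,0,-0.035,8.7],[2.7,3.3,0,-0.035,8.7],[2.7,3.3,0,-0.035,8.7],[2.7,3.3,0,-0.035,8.7],[2.7,3.3,0,-0.035,8.7],[2.7,3.3,0,-0.035,8.7],[2.7,3.3,0,-0.035,8.7],[2.7,3.3,0,-0.035,8.7],[2.7,3.3,0,-0.035,8.7]],
  ],
)

```text
clock: 1.1
tool_pos: [0.502, -0.3025, 0.2264]
orientation: [180.0, -0.0, 179.9]
force: [0.8, -0.3, -0.3]
opening: 0.0869
gripper_force: 0.0
```

Emit:
step_arm(
  moves=[
    [[-0.6,4.6,0,0,8.7],[-0.6,4.6,0,0,8.7],[-0.6,4.6,0,0,8.7],[-0.6,4.6,0,0,8.7],[-0.6,4.6,0,0,8.7],[-0.6,4.6,0,0,8.7],[-0.6,4.6,0,0,8.7],[-0.6,4.6,0,0,8.7],[-0.6,4.6,0,0,8.7],[0,0,0,0,8.7]],
  ],
)

```text
clock: 2.1
tool_pos: [0.4468, 0.1142, 0.2266]
orientation: [180.0, 0.0, -179.7]
force: [0.1, 0.1, 0.3]
opening: 0.087
gripper_force: 0.0
```

```bash
python3 - <<'E'
from m import *
p,d,W=snap("wrist");cv2.imwrite("pics/w1.png",p);np.save("w1.npy",W)
print(ctrl.get_obs()["tool_pos"],viewer.camera_info("wrist")["eye"])
for n,c,lo,hi in [("brn",(.4386,.196),.1,.12),("yel",(.438,.196),.068,.084),("red",(.436,.195),.034,.046),("green",(.4506,.0177),.066,.084),("blue",(.453,.02),.034,.046)]:
    S=W.reshape(-1,3);S=S[(np.hypot(S[:,0]-c[0],S[:,1]-c[1])<.045)&(S[:,2]>lo)&(S[:,2]<hi)]
    if len(S)>10:print(n,cv2.minEnclosingCircle(S[:,:2].astype(np.float32)),np.median(S[:,2]),len(S))
E
```

```text
[0.44674856 0.11227603 0.22639308] [0.36945791 0.11277137 0.38334621]
brn ((0.43923312425613403, 0.19556480646133423), 0.01707381010055542) 0.10679890087734753 1222
yel ((0.4388471245765686, 0.19701170921325684), 0.024980314075946808) 0.07491238286297269 915
red ((0.4366435706615448, 0.19438499212265015), 0.032905880361795425) 0.03889593550975051 1169
green ((0.4510938823223114, 0.01712210476398468), 0.025046709924936295) 0.07470915938158956 2127
blue ((0.45305967330932617, 0.019675109535455704), 0.03286576643586159) 0.038729993613003943 1042
```

View pics/w1.png

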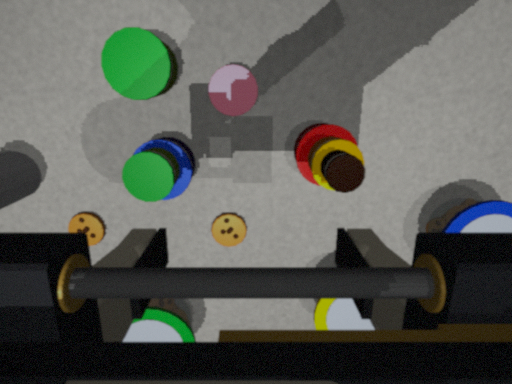

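The wrist view shows the brown-topped stack at (340,165) and the blue/green stack at (160,172). Both cameras agree within 1 mm. Now I descend on brown.

Emit:
step_arm(
  moves=[
    [[-0.2,2.1,0,0,8.7],[-0.2,2.1,0,0,8.7],[-0.2,2.1,0,0,8.7],[-0.2,2.1,0,0,8.7],[0,0,-3.5,0,8.7],[0,0,-3.5,0,8.7],[0,0,-3.5,0,8.7],[0,0,-2.8,0,8.7],[0,0,-1,0,8.7],[0,0,0,0,8.7]],
  ],
)

```text
clock: 3.15
tool_pos: [0.4389, 0.1926, 0.0825]
orientation: [-179.9, -0.1, 179.9]
force: [-0.4, 0.3, -0.2]
opening: 0.0867
gripper_force: 0.0
```

Emit:
step_arm(
  moves=[
    [[0,0.2,0,0,8.7],[0,0,0,0,5],[0,0,0,0,3],[0,0,0,0,2.5],[0,0,0,0,2.5],[0,0,0,0,2.5],[0,0,0,0,2.5],[0,0,0,0,2.5]],
  ],
)

```text
clock: 3.95
tool_pos: [0.4393, 0.1959, 0.0836]
orientation: [-180.0, -0.0, 180.0]
force: [0.1, -0.4, 0.2]
opening: 0.0364
gripper_force: 0.3
```

Emit:
step_arm(
  moves=[
    [[0,0,0,0,2.5],[0,0,0,0,2.5],[0,0,0,0,2.5],[0,0,0,0,2.5],[0,0,0.5,0,2.5],[0,0,2,0,2.5],[0,0,3,0,2.5],[0,0,3,0,2.5],[0,0,3,0,2.5],[0,0,2,0,2.5]],
  ],
)

```text
clock: 4.95
tool_pos: [0.4398, 0.1962, 0.2212]
orientation: [179.9, 0.1, -180.0]
force: [1.2, 0.1, -0.6]
opening: 0.033
gripper_force: 30.0
```

Emit:
step_arm(
  moves=[
    [[0.8,-2,0,0,2.5],[1.6,-4,0,0,2.5],[1.8,-4.5,0,0,2.5],[1.8,-4.5,0,0,2.5],[1.8,-4.5,0,0,2.5],[1.8,-4.5,0,0,2.5],[1.8,-4.5,0,0,2.5],[1.8,-4.5,0,0,2.5],[1.8,-4.5,0,0,2.5],[1.2,-2.5,0,0,2.5]],
  ],
)

```text
clock: 5.95
tool_pos: [0.6017, -0.2075, 0.2184]
orientation: [-180.0, -0.0, 179.9]
force: [1.6, 1.0, -0.4]
opening: 0.0332
gripper_force: 30.0
```

Emit:
step_arm(
  moves=[
    [[0.5,-1.3,0,0,2.5],[0,0,-2,0,2.5],[0,0,-3,0,2.5],[0,0,-3,0,2.5],[0,0,-3,0,2.5],[0,0,-2,0,2.5],[0,0,0,0,2.5]],
  ],
)

```text
clock: 6.65
tool_pos: [0.604, -0.2162, 0.0856]
orientation: [179.9, -0.3, 180.0]
force: [-0.5, -0.4, 0.4]
opening: 0.0333
gripper_force: 30.0
```

Emit:
step_arm(
  moves=[
    [[0.2,0,-0.6,0,2.5],[0,0,-0.5,0,2.5],[0,0,-0.3,0,2.5],[0,0,-0.1,0,2.5],[0,0,0,0,2.5],[0,0,0,0,2.5]],
  ],
)

```text
clock: 7.25
tool_pos: [0.6085, -0.2172, 0.074]
orientation: [-180.0, 0.0, 180.0]
force: [0.3, -0.0, -0.2]
opening: 0.033
gripper_force: 30.0
```

Emit:
step_arm(
  moves=[
    [[0,0,-0.2,0,2.5],[0,0,-0.2,0,2.5],[0,0,0,0,2.5],[0,0,0,0,2.5]],
  ],
)

```text
clock: 7.65
tool_pos: [0.6082, -0.2171, 0.0694]
orientation: [180.0, -0.0, 180.0]
force: [0.1, 0.7, -0.4]
opening: 0.033
gripper_force: 30.0
```

Emit:
step_arm(
  moves=[
    [[0,0,-0.1,0,2.5],[0,0,0,0,2.5],[0,0,0,0,2.5]],
  ],
)

```text
clock: 7.95
tool_pos: [0.6083, -0.2171, 0.0685]
orientation: [-180.0, -0.0, 180.0]
force: [0.1, 0.4, -0.7]
opening: 0.0335
gripper_force: 30.0
```

Emit:
step_arm(
  moves=[
    [[0,0,-0.1,0,2.5],[0,0,0,0,3.8],[0,0,0,0,4.5],[0,0,0,0,6],[0,0,0,0,8],[0,0,2,0,8.7],[0,0,4,0,8.7],[0,0,4,0,8.7],[0,0,4,0,8.7],[0,0,1,0,8.7]],
  ],
)

```text
clock: 8.95
tool_pos: [0.6104, -0.2178, 0.2232]
orientation: [-179.9, 0.4, -180.0]
force: [0.3, 0.4, -0.2]
opening: 0.0866
gripper_force: 0.0
```

Emit:
step_arm(
  moves=[
    [[-1.7,4.3,0,0,8.7],[-1.7,4.3,0,0,8.7],[-1.7,4.3,0,0,8.7],[-1.7,4.3,0,0,8.7],[-1.7,4.3,0,0,8.7],[-1.7,4.3,0,0,8.7],[-1.7,4.3,0,0,8.7],[-1.7,4.3,0,0,8.7],[-1.7,4.3,0,0,8.7],[0,0,0,0,8.7]],
  ],
)

```text
clock: 9.95
tool_pos: [0.4539, 0.174, 0.2178]
orientation: [179.9, 0.0, -179.7]
force: [0.1, -0.4, -0.1]
opening: 0.087
gripper_force: 0.0
```

```bash
cat > look.py <<'E'
from m import *
import sys
def look(cam,L):
    p,d,W=snap(cam);S0=W.reshape(-1,3)
    for n,c,lo,hi,r in L:
        S=S0[(np.hypot(S0[:,0]-c[0],S0[:,1]-c[1])<r)&(S0[:,2]>lo)&(S0[:,2]<hi)]
        if len(S)>10:
            c,q=cv2.minEnclosingCircle(S[:,:2].astype(np.float32));print(n,np.round([*c,q,np.median(S[:,2])],4))
    return p
E
python3 - <<'E'
from look import *
p=look("top",[("browntub",(.607,-.217),.084,.1,.05),("brownlid",(.607,-.217),.052,.068,.07),("yel",(.438,.196),.068,.084,.045)])
p=look("wrist",[("yel",(.438,.196),.068,.084,.045),("red",(.438,.196),.034,.046,.045)])
cv2.imwrite("pics/w2.png",p);print(ctrl.get_obs()["tool_pos"])
E
```

```text
browntub [ 0.6064 -0.2147  0.0171  0.0918]
brownlid [ 0.6072 -0.217   0.0523  0.0601]
yel [0.4391 0.1974 0.0252 0.0748]
red [0.4368 0.1949 0.0329 0.0388]
[0.45474715 0.17091223 0.21752454]
```

Brown sits on its lid, top at 92 mm and 2 mm off centre. Next is yellow at (0.439,0.197).

Emit:
step_arm(
  moves=[
    [[-0.8,1.3,0,0,8.7],[-0.7,1.2,0,0,8.7],[0,0,-4,0,8.7],[0,0,-4,0,8.7],[0,0,-4,0,8.7],[0,0,-3,0,8.7],[0,0,-1.5,0,8.7],[0,0,0,0,8.7],[0,0,0,0,8.7]],
  ],
)

```text
clock: 10.95
tool_pos: [0.4409, 0.1941, 0.0528]
orientation: [-180.0, -0.0, 179.9]
force: [1.2, 0.5, 0.3]
opening: 0.0868
gripper_force: 0.0
```

Emit:
step_arm(
  moves=[
    [[-0.2,0.3,-0.5,0,8.7],[0,0,0,0,7],[0,0,0,0,5.5],[0,0,0,0,4],[0,0,0,0,4],[0,0,0,0,4],[0,0,0,0,4],[0,0,0,0,4],[0,0,0,0,4]],
  ],
)

```text
clock: 11.85
tool_pos: [0.4383, 0.198, 0.0477]
orientation: [180.0, 0.0, 180.0]
force: [-2.0, 0.1, 2.7]
opening: 0.0492
gripper_force: 30.0
```

Emit:
step_arm(
  moves=[
    [[0,0,0.5,0,4],[0,0,2,0,4],[0,0,3,0,4],[0,0,3,0,4],[1.5,0.3,2,0,4],[3.3,0.8,0,0,4],[4,0.9,0,0,4],[4,0.9,0,0,4],[3.5,0.8,0,0,4],[1.8,0.5,0,0,4]],
  ],
)

```text
clock: 12.85
tool_pos: [0.6217, 0.24, 0.1519]
orientation: [-180.0, -0.0, 179.9]
force: [-0.5, -0.3, -0.7]
opening: 0.0493
gripper_force: 30.0
```

Emit:
step_arm(
  moves=[
    [[0,0,-2,0,4],[0,0,-3,0,4],[0,0,-2,0,4],[0,0,-0.5,0,4],[0,0,0,0,4],[0,0,0,0,4]],
  ],
)

```text
clock: 13.45
tool_pos: [0.62, 0.2403, 0.0788]
orientation: [180.0, 0.1, -180.0]
force: [0.0, 0.5, -0.4]
opening: 0.0496
gripper_force: 30.0
```

Emit:
step_arm(
  moves=[
    [[-0.1,0,-0.5,0,4],[0,0,-0.3,0,4],[0,0,-0.2,0,4],[0,0,0,0,4],[0,0,0,0,4]],
  ],
)

```text
clock: 13.95
tool_pos: [0.6184, 0.2399, 0.0678]
orientation: [180.0, 0.0, 180.0]
force: [-0.2, 0.4, 1.5]
opening: 0.0492
gripper_force: 30.0
```

Emit:
step_arm(
  moves=[
    [[0,0,0,0,5.4],[0,0,0,0,6.5],[0,0,0,0,7.5],[0,0,0,0,8.7],[0,0,2,0,8.7],[0,0,4,0,8.7],[0,0,4,0,8.7],[-3,-0.8,0,0,8.7],[-4,-1,0,0,8.7],[-4,-1,0,0,8.7]],
  ],
)

```text
clock: 14.95
tool_pos: [0.5072, 0.2114, 0.1674]
orientation: [180.0, 0.0, 180.0]
force: [-0.4, 0.5, 0.3]
opening: 0.0874
gripper_force: 0.0
```

Emit:
step_arm(
  moves=[
    [[-4,-1,0,0,8.7],[-3,-0.7,0,0,8.7],[0,0,0,0,8.7],[0,0,0,0,8.7]],
  ],
)

```text
clock: 15.35
tool_pos: [0.4382, 0.1952, 0.1684]
orientation: [179.9, 0.1, -179.9]
force: [0.3, 0.6, 0.5]
opening: 0.087
gripper_force: 0.0
```

```bash
python3 - <<'E'
from look import *
p=look("top",[("yeltub",(.619,.24),.088,.105,.05),("yellid",(.619,.24),.052,.068,.07)])
p=look("wrist",[("red",(.437,.195),.034,.046,.05),("yeltub",(.619,.24),.088,.105,.05)])
print(ctrl.get_obs()["tool_pos"])
E
```

```text
yeltub [0.6185 0.242  0.025  0.0962]
yellid [0.6197 0.2406 0.0524 0.0604]
red [0.4366 0.1949 0.033  0.0388]
[0.439006   0.19535252 0.1678519 ]
```

Yellow is placed well. I go down on red at (0.4366,0.195).

Emit:
step_arm(
  moves=[
    [[-0.2,0,-3,0,8.7],[0,0,-4,0,8.7],[0,0,-4,0,8.7],[0,0,-3,0,8.7],[0,0,-1.4,0,8.7],[0,0,0,0,8.7],[0,0,0,0,8.7]],
  ],
)

```text
clock: 16.15
tool_pos: [0.4369, 0.195, 0.0134]
orientation: [-179.9, -0.0, 180.0]
force: [-0.3, -0.7, 1.0]
opening: 0.0872
gripper_force: 0.0
```

Emit:
step_arm(
  moves=[
    [[0,0,-0.4,0,8.7],[0,0,0,0,7],[0,0,0,0,6],[0,0,0,0,5.5],[0,0,0,0,5.5],[0,0,0,0,5.5],[0,0,0,0,5.5],[0,0,0,0,5.5]],
  ],
)

```text
clock: 16.95
tool_pos: [0.4364, 0.195, 0.01]
orientation: [180.0, 0.0, -180.0]
force: [-1.7, -1.6, 6.2]
opening: 0.0652
gripper_force: 30.0
```

Emit:
step_arm(
  moves=[
    [[0,0,0.5,0,5.5],[0,0,2,0,5.5],[0,0,4,0,5.5],[0,0,4,0,5.5],[0,0,4,0,5.5],[0,0,3,0,5.5],[0.3,-2,1,0,5.5],[0.6,-3.5,0,0,5.5],[0.7,-4.5,0,0,5.5],[0.7,-4.5,0,0,5.5]],
  ],
)

```text
clock: 17.95
tool_pos: [0.459, 0.0488, 0.1949]
orientation: [180.0, 0.0, -179.9]
force: [0.9, 0.1, -1.2]
opening: 0.0655
gripper_force: 30.0
```

Emit:
step_arm(
  moves=[
    [[0.7,-4.5,0,0,5.5],[0.7,-4.5,0,0,5.5],[0.7,-4.5,0,0,5.5],[0.7,-4.5,0,0,5.5],[0.7,-4.5,0,0,5.5],[0.7,-4.5,0,0,5.5],[0.7,-4.5,0,0,5.5],[0.7,-4.5,0,0,5.5],[0.7,-4.5,0,0,5.5],[0.5,-3,0,0,5.5]],
  ],
)

```text
clock: 18.95
tool_pos: [0.5269, -0.3878, 0.194]
orientation: [180.0, -0.0, 179.9]
force: [-0.2, 0.2, -0.9]
opening: 0.0653
gripper_force: 30.0
```

Emit:
step_arm(
  moves=[
    [[0.3,-1.5,0,0,5.5],[0,0,0,0,5.5],[0,0,0,0,5.5]],
  ],
)

```text
clock: 19.25
tool_pos: [0.5299, -0.3996, 0.1941]
orientation: [180.0, -0.0, 180.0]
force: [0.2, 0.6, -2.0]
opening: 0.0651
gripper_force: 30.0
```

Remaining: (+0.3, −1.5), and down to about 0.070.

Emit:
step_arm(
  moves=[
    [[0.3,-1.5,0,0,5.5],[0,0,-3,0,5.5],[0,0,-4,0,5.5],[0,0,-3,0,5.5],[0,0,-1.2,0,5.5],[0,0,0,0,5.5],[0,0,0,0,5.5]],
  ],
)

```text
clock: 19.95
tool_pos: [0.5344, -0.4154, 0.0842]
orientation: [-179.9, 0.1, -179.9]
force: [0.0, 0.2, 0.1]
opening: 0.0651
gripper_force: 30.0
```

Emit:
step_arm(
  moves=[
    [[-0.1,0.1,-0.6,0,5.5],[0,0,-0.4,0,5.5],[0,0,-0.2,0,5.5],[0,0,-0.1,0,5.5],[0,0,0,0,5.5],[0,0,0,0,5.5]],
  ],
)

```text
clock: 20.55
tool_pos: [0.5323, -0.4142, 0.0701]
orientation: [-180.0, 0.0, 180.0]
force: [-1.1, 1.5, 4.1]
opening: 0.0651
gripper_force: 30.0
```

Contact is felt. I release and head for green.

Emit:
step_arm(
  moves=[
    [[0,0,0,0,7],[0,0,0,0,8],[0,0,0,0,8.7],[0,0,0,0,8.7],[0,0,1.5,0,8.7],[0,0,3.5,0,8.7],[0,0,4,0,8.7],[0,0,4,0,8.7],[-0.6,3.2,0,0,8.7],[-0.9,4.5,0,0,8.7]],
  ],
)

```text
clock: 21.55
tool_pos: [0.5181, -0.338, 0.2019]
orientation: [-179.9, 0.2, 179.9]
force: [0.7, 1.3, 0.0]
opening: 0.087
gripper_force: 0.0
```

Emit:
step_arm(
  moves=[
    [[-0.9,4.5,0,0,8.7],[-0.9,4.5,0,0,8.7],[-0.9,4.5,0,0,8.7],[-0.9,4.5,0,0,8.7],[-0.9,4.5,0,0,8.7],[-0.9,4.5,0,0,8.7],[-0.9,4.5,0,0,8.7],[-0.4,4,0,0,8.7],[0,0,0,0,8.7],[0,0,0,0,8.7]],
  ],
)

```text
clock: 22.55
tool_pos: [0.4505, 0.0189, 0.2007]
orientation: [180.0, 0.1, -179.8]
force: [-0.1, 0.2, 0.7]
opening: 0.087
gripper_force: 0.0
```

```bash
python3 - <<'E'
from look import *
p=look("top",[("redtub",(.533,-.414),.09,.11,.05),("redlid",(.533,-.414),.052,.068,.07)])
p=look("wrist",[("green",(.451,.0175),.068,.084,.045),("blue",(.453,.02),.034,.046,.05)])
print(ctrl.get_obs()["tool_pos"])
E
```

```text
redtub [ 0.5319 -0.4116  0.0336  0.0998]
redlid [ 0.533  -0.4145  0.0527  0.0598]
green [0.451  0.0167 0.0251 0.0748]
blue [0.4529 0.0197 0.0329 0.0389]
[0.45044035 0.01747258 0.20013765]
```

Emit:
step_arm(
  moves=[
    [[0,0,-3,0,8.7],[0,0,-4,0,8.7],[0,0,-4,0,8.7],[0,0,-3,0,8.7],[0,0,-1,0,8.7],[0,0,0,0,8.7],[0,0,0,0,8.7]],
  ],
)

```text
clock: 23.35
tool_pos: [0.4513, 0.0176, 0.0506]
orientation: [180.0, 0.1, 179.9]
force: [0.2, 0.6, 1.0]
opening: 0.087
gripper_force: 0.0
```

Emit:
step_arm(
  moves=[
    [[0,-0.1,-0.2,0,8.7],[0,0,0,0,7],[0,0,0,0,5.5],[0,0,0,0,4],[0,0,0,0,4],[0,0,0,0,4],[0,0,0,0,4],[0,0,0,0,4],[0,0,0,0,4]],
  ],
)

```text
clock: 24.25
tool_pos: [0.4503, 0.0169, 0.0476]
orientation: [180.0, 0.0, 180.0]
force: [-1.0, 0.9, 2.6]
opening: 0.0491
gripper_force: 30.0
```

Emit:
step_arm(
  moves=[
    [[0,0,0.5,0,4],[0,0,2,0,4],[0,0,3,0,4],[0,0,3,0,4],[2,-0.2,2,0,4],[4,-0.4,0,0,4],[4.5,-0.4,0,0,4],[4.5,-0.4,0,0,4],[4,-0.3,0,0,4],[2,-0.2,0,0,4]],
  ],
)

```text
clock: 25.25
tool_pos: [0.6629, -0.0027, 0.1517]
orientation: [-180.0, -0.0, 180.0]
force: [-0.8, 0.9, -1.0]
opening: 0.0497
gripper_force: 30.0
```

Emit:
step_arm(
  moves=[
    [[0,0,-2,0,4],[0,0,-3,0,4],[0,0,-2,0,4],[0,0,-0.5,0,4],[0,0,0,0,4],[0,0,0,0,4]],
  ],
)

```text
clock: 25.85
tool_pos: [0.6611, -0.002, 0.0788]
orientation: [180.0, 0.1, -180.0]
force: [-0.5, -0.2, -0.3]
opening: 0.0499
gripper_force: 30.0
```

Emit:
step_arm(
  moves=[
    [[0,0,-0.5,0,4],[0,0,-0.3,0,4],[0,0,-0.2,0,4],[0,0,0,0,4],[0,0,0,0,4]],
  ],
)

```text
clock: 26.35
tool_pos: [0.6604, -0.0021, 0.0677]
orientation: [180.0, 0.0, 180.0]
force: [-0.0, -1.1, 0.3]
opening: 0.0491
gripper_force: 30.0
```

Now I release and go to blue at (0.4529,0.0197), a delta of (−20.8,+2.2).

Emit:
step_arm(
  moves=[
    [[0,0,0,0,5.4],[0,0,0,0,6.5],[0,0,0,0,7.5],[0,0,0,0,8.7],[0,0,2,0,8.7],[0,0,4,0,8.7],[0,0,4,0,8.7],[-3.3,0.3,0,0,8.7],[-4.5,0.5,0,0,8.7],[-4.5,0.5,0,0,8.7]],
  ],
)

```text
clock: 27.35
tool_pos: [0.536, 0.0108, 0.1674]
orientation: [180.0, 0.0, 179.9]
force: [-0.1, 0.5, 1.0]
opening: 0.0869
gripper_force: 0.0
```

Emit:
step_arm(
  moves=[
    [[-4.5,0.5,0,0,8.7],[-4,0.4,0,0,8.7],[0,0,0,0,8.7],[0,0,0,0,8.7]],
  ],
)

```text
clock: 27.75
tool_pos: [0.4522, 0.0202, 0.1685]
orientation: [180.0, 0.1, -179.9]
force: [1.1, -0.1, -0.1]
opening: 0.0869
gripper_force: 0.0
```

```bash
python3 - <<'E'
from look import *
p=look("top",[("grntub",(.661,0),.088,.105,.05),("grnlid",(.661,0),.052,.068,.07)])
p=look("wrist",[("blue",(.453,.02),.034,.046,.05)])
print(ctrl.get_obs()["tool_pos"])
E
```

```text
grntub [ 6.602e-01 -3.000e-04  2.530e-02  9.610e-02]
grnlid [ 0.6611 -0.0007  0.052   0.0601]
blue [0.4533 0.0194 0.0331 0.0388]
[0.45324182 0.02015396 0.16798532]
```

Emit:
step_arm(
  moves=[
    [[0,0,-3,0,8.7],[0,0,-4,0,8.7],[0,0,-4,0,8.7],[0,0,-3,0,8.7],[0,0,-1.4,0,8.7],[0,0,-0.4,0,8.7],[0,0,0,0,8.7]],
  ],
)

```text
clock: 28.55
tool_pos: [0.4527, 0.0197, 0.0088]
orientation: [-179.9, -0.1, 180.0]
force: [0.7, -0.4, 0.5]
opening: 0.0869
gripper_force: 0.0
```

Emit:
step_arm(
  moves=[
    [[0,0,0,0,8.7],[0,0,0,0,7],[0,0,0,0,6],[0,0,0,0,5.5],[0,0,0,0,5.5],[0,0,0,0,5.5],[0,0,0,0,5.5],[0,0,0,0,5.5]],
  ],
)

```text
clock: 29.35
tool_pos: [0.4526, 0.02, 0.0101]
orientation: [180.0, 0.0, -180.0]
force: [-1.0, 0.4, 6.6]
opening: 0.0657
gripper_force: 30.0
```

Emit:
step_arm(
  moves=[
    [[0,0,0.5,0,5.5],[0,0,2,0,5.5],[0,0,4,0,5.5],[0,0,4,0,5.5],[0,0,4,0,5.5],[0,0,2,0,5.5],[0.5,2.2,0,0,5.5],[1,4.2,0,0,5.5],[1,4.5,0,0,5.5],[1,4.5,0,0,5.5]],
  ],
)

```text
clock: 30.35
tool_pos: [0.4872, 0.1753, 0.1751]
orientation: [180.0, 0.0, 180.0]
force: [1.2, -0.6, 0.3]
opening: 0.0657
gripper_force: 30.0
```

Emit:
step_arm(
  moves=[
    [[1,4.5,0,0,5.5],[1,4.5,0,0,5.5],[1,4.5,0,0,5.5],[0.9,3.8,0,0,5.5],[0.5,2,0,0,5.5],[0,0,0,0,5.5],[0,0,0,0,5.5]],
  ],
)

```text
clock: 31.05
tool_pos: [0.5307, 0.3667, 0.1739]
orientation: [-179.9, -0.1, -180.0]
force: [-0.7, -0.8, -1.0]
opening: 0.0655
gripper_force: 30.0
```

Emit:
step_arm(
  moves=[
    [[0,0,-3,0,5.5],[0,0,-4,0,5.5],[0,0,-2,0,5.5],[0,0,-0.6,0,5.5],[0,0,-0.4,0,5.5],[0,0,-0.2,0,5.5],[0,0,-0.1,0,5.5],[0,0,0,0,5.5],[0,0,0,0,5.5]],
  ],
)

```text
clock: 31.95
tool_pos: [0.5316, 0.3672, 0.0724]
orientation: [179.9, 0.0, 180.0]
force: [0.2, 0.0, -1.0]
opening: 0.0657
gripper_force: 30.0
```

Emit:
step_arm(
  moves=[
    [[0,0,-0.1,0,5.5],[0,0,-0.1,0,5.5],[0,0,0,0,5.5],[0,0,0,0,5.5]],
  ],
)

```text
clock: 32.35
tool_pos: [0.5314, 0.3671, 0.0702]
orientation: [180.0, 0.0, -180.0]
force: [-2.3, -1.1, 6.4]
opening: 0.0658
gripper_force: 30.0
```

Emit:
step_arm(
  moves=[
    [[0,0,0,0,7],[0,0,0,0,8],[0,0,0,0,8.7],[0,0,0,0,8.7],[0,0,1.5,0,8.7],[0,0,3.5,0,8.7],[0,0,4,0,8.7],[0,0,4,0,8.7],[-1,-3,0,0,8.7],[-2,-4,0,0,8.7]],
  ],
)

```text
clock: 33.35
tool_pos: [0.5021, 0.2977, 0.2003]
orientation: [179.9, 0.1, -180.0]
force: [-0.6, -1.3, -0.6]
opening: 0.0865
gripper_force: 0.0
```

Emit:
step_arm(
  moves=[
    [[-1,-4,0,0,8.7],[-1,-4,0,0,8.7],[-1,-4,0,0,8.7],[0,0,0,0,8.7],[0,0,0,0,8.7]],
  ],
)

```text
clock: 33.85
tool_pos: [0.4714, 0.1762, 0.2001]
orientation: [180.0, 0.1, 179.9]
force: [-0.3, 1.2, 0.8]
opening: 0.0869
gripper_force: 0.0
```

```bash
python3 - <<'E'
from look import *
L=[]
for n,c,h in [("blue",(.531,.369),.1),("yel",(.619,.24),.096),("grn",(.661,0),.096),("brn",(.607,-.217),.092),("red",(.533,-.414),.1)]:
    L+=[(n+"tub",c,h-.008,h+.008,.05),(n+"lid",c,.052,.068,.07)]
p=look("top",L);cv2.imwrite("pics/end.png",p)
E
```

```text
yeltub [0.6184 0.2411 0.025  0.0965]
yellid [0.619  0.2409 0.0527 0.0605]
grntub [ 6.598e-01 -5.000e-04  2.490e-02  9.620e-02]
grnlid [ 0.6609 -0.0008  0.052   0.0602]
brntub [ 0.6068 -0.2149  0.017   0.0921]
brnlid [ 0.6069 -0.2169  0.0521  0.0602]
redtub [ 0.532  -0.4124  0.0338  0.0996]
redlid [ 0.5329 -0.414   0.0526  0.0598]
```

View pics/end.png

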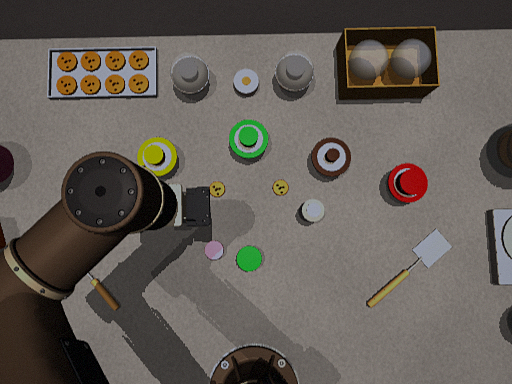

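The yellow, green, brown and red tubs stand centred on their lids at (155,155), (248,137), (331,156) and (407,182). The arm hides the blue bowl, so I move aside and check it.

Emit:
step_arm(
  moves=[
    [[0,-4.5,0,0,8.7],[0,-4.5,0,0,8.7],[0,-4.5,0,0,8.7],[0,-4.5,0,0,8.7],[0,-4.5,0,0,8.7],[0,0,0,0,8.7],[0,0,0,0,8.7]],
  ],
)

```text
clock: 34.6
tool_pos: [0.4719, -0.0485, 0.1993]
orientation: [-180.0, -0.0, 179.9]
force: [-0.4, 0.1, 0.6]
opening: 0.087
gripper_force: 0.0
```

```bash
python3 - <<'E'
from look import *
p=look("top",[("bluetub",(.531,.369),.092,.108,.05),("bluelid",(.531,.369),.052,.068,.07)])
cv2.imwrite("pics/end2.png",p)
E
```

```text
bluetub [0.5313 0.3688 0.0336 0.1002]
bluelid [0.5303 0.3692 0.0527 0.0606]
```

View pics/end2.png

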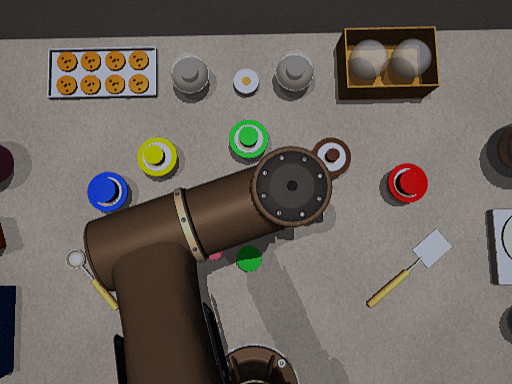

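The blue tub is centred on the blue lid at (108,190), about 1 mm off. I hand in.

```bash
python3 -c "
from plant import close_job
print(close_job())"
```

```text
the job is handed in; nothing more can be done
None
```

All five tubs stand upright on the lids of their own colour, within about 2 mm of centre in the final pictures; the bowls did not measurably move, and I handed the job in at about 35 s of the 136 s allowed.

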